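# Cover the bearing tin, then find the oil cap's hand and lift it off

## Task

On this dusty saw bench, first set the loose round cover on the open tin of clean bearings so that it sits seated and level, and let go of it. Then take off the orange oil cap of the saw: nobody knows whether it unscrews to the left or to the right, so if it will not give one way try the other, turn it until it is free and lift it off. Finish while still holding the cap in the gripper, still, about 8 cm or more above its collar, and leave the oil bottle, the wrench and the wood offcut where they are.

Things in the scene. Friction and masses are not known exactly. Their poses are not given: they have to be found in the camera images.
- cover: Loose round cover, 160 g, lying flat on its plug: yellow disc 98 mm across, 5 mm thick; under it a dark tapered plug 7 mm deep (80 mm across at the disc, 70 mm at the bottom); on top a black upright round knob 22 mm across, 28 mm high. Origin: centre of the plug's underside; z up; disc top at 12 mm, knob top at 40 mm.
- tin: Open blue tin, loose, 0.55 kg: 92 mm across, 60 mm high, wall 3 mm (mouth 86 mm across), with steel bearings inside, all lower than 30 mm. Origin: centre of its underside, on the bench. With the cover seated, the cover's origin is 53 mm above the tin's origin. Tin and cover can start in each other's place.
- tin_rim (a point): Centre of the tin's mouth, at the height of its rim (60 mm).
- saw: Circular saw lying flat on its round blade guard, fixed. Origin: on the bench under the axis of gear head and collar. Guard 190 mm across, 34 mm high; gear head 84 mm high; the motor (86 mm thick, top at 89 mm) runs along the saw's +x to 255 mm from the origin, with a black handle loop on its +y side and an upright steel shoe plate 88 mm high at y = 98 mm.
- collar: Steel collar, fixed on top of the gear head, 76 mm across, rim 111 mm above the bench; takes the cap's neck, two inner tabs hold its lugs down. Origin: centre of the rim plane, z up. Its x is along the cap's stripe at the start (within 2 degrees).
- cap: Orange oil cap, of coated steel, loose, about 0.25 kg: flange 74 mm across, 5 mm thick, resting on the collar's rim; on it a round upright knob, 30 mm across, from 5 to 33 mm above the origin. A white stripe across knob and flange marks the cap's x. Below, a black neck 42 mm across, 18 mm deep, with lugs at +x and -x. Origin: centre of the flange's underside (rim plane); z up.
- cap_knob (a point): Middle of the cap's knob, 19 mm above the cap's origin. Thread: coarse, no measurable rise. One way the cap turns only 5 to 20 degrees to a solid stop, and the fingers then slip on the knob; the other way it turns easily, is free from about 60 degrees and stops at about 105; 75 to 80 is a good turn, then it lifts straight up. Which way is free changes from start to start and cannot be seen.
- oil_bottle: Bystander: amber bottle, 52 mm across, 120 mm high, standing. Origin: centre of its underside.
- wrench: Bystander: steel wrench 160 mm long, lying flat. Origin about its middle, on the bench.
- offcut: Bystander: piece of wood 90 x 45 x 35 mm, lying. Origin: centre of its underside.
Mind the look-alikes: they are no part of the job. Several things look just like the tin: the one meant starts farthest from the robot's base. Several things look just like the cover: the one meant starts farthest to the robot's right.

How it is judged (in metres and radians):
On the way, in this order (a step that is already met when the one before it is completed fails the run):
1. the cover sits seated and level on the tin and is let go (horizontal distance between cover and tin_rim below 0.006 m and z of cover in the frame of tin between 0.05 and 0.056 m and angle between cover's own z axis and vertical below 0.05 rad and contact force between cover and the fingers below 0.1 N and contact force between cover and tin above 0.3 N), for 0.3 s.
2. the cap is turned loose while it is still down in the collar (angle between the x axis of cap and the x axis of collar, either way round above 0.7 rad and z of cap in the frame of collar below 0.004 m), for 0.05 s.
At the end, for the whole second after the job is handed in: Cover on the tin within 6 mm of centre, fully down within 3 mm, level within 0.05 rad, not held; tin upright on the bench; the fingers hold the cap still, 60 mm or more above the collar rim, nothing else touching it; bottle, wrench and offcut within 30 mm of where they began (horizontal distance between cover and tin_rim below 0.006 m and z of cover in the frame of tin between 0.05 and 0.056 m and angle between each of cover, tin's own z axis and vertical below 0.05 rad and contact force between cover and the fingers below 0.1 N and height (world z) of tin below 0.004 m and z of cap in the frame of collar above 0.06 m and contact force between cap and the fingers above 1 N and linear speed of cap below 0.03 m/s and contact force between cap and collar below 0.1 N and contact force between cap and saw below 0.1 N and contact force between cap and tin below 0.1 N and contact force between cap and cover below 0.1 N and contact force between cap and oil_bottle below 0.1 N and contact force between cap and wrench below 0.1 N and contact force between cap and offcut below 0.1 N and distance of each of oil_bottle, wrench, offcut from where it was at the start of the episode below 0.03 m); the arm keeps its last pose, push and grip.
It fails at once if the oil bottle, wrench or offcut is pushed away or the bottle knocked over (distance of any of oil_bottle, wrench, offcut from where it was at the start of the episode above 0.03 m or angle between oil_bottle's own z axis and vertical above 0.5 rad).
It fails at once if the tin is tipped over (angle between tin's own z axis and vertical above 0.6 rad).
It also fails if it takes over 54 s, if anything falls off the work surface, if the arm or the gripper's body presses on something with over 40 N, if the wrist force passes 120 N, or if a joint passes its speed limit or range.

## Robot

A 6-joint arm with a two-finger parallel gripper is mounted at the origin on the work surface. World frame = base frame: x ahead of the robot, y to its left, z up, the work surface at z = 0. Lengths are in mm, angles in rad, forces in N, time in s.
With the tool pointing down it reaches from about 400 to 825 mm from the base axis. Payload 7 kg.
Tool frame: the origin (TCP) lies at the very end of the fingers, on their centre line; the grasp point (between the pads) lies 19 mm behind it; z points along the fingers, y is the line along which they close (so a half turn about z gives the same grasp; the last joint's range is limited). The gripper opens to 88 mm and grips with 3 to 60 N. Pads are 19 mm wide; open, the fingers measure 130 mm over their backs; the gripper's body (78 mm by 193 mm) begins 47 mm behind the grasp point.
Start: joints at [-0.978, 0.359, 0.012, 0, -1.224, -0.288], TCP at [202.542, -643.872, 226.561] pointing down, gripper open.
Joint ranges: [-3.07, 3.07], [-1.43, 2.12], [-1.02, 1.25], [-3.03, 1.67], [-3.05, -0], [-3.03, 3.03]. Speed limits (rad/s): [2.39, 2.39, 3.01, 3.14, 3.14, 3.14].

## Interface

Orientations are given as a unit quaternion [x, y, z, w].
In Python, from plant import bot gives the robot as it stands. Calls block until the motion is done:
- bot.move_ptp(position, orientation): joint-space move of the TCP to a pose.
- bot.line_to(position, velocity=150, ori=None): straight line of the TCP; ori=None keeps the orientation; velocity is the mean speed in mm/s.
- bot.move_joints(angles): joint-space move.
- bot.move_gripper(opening, force=None): finger opening in mm; force is the grip in N (None keeps the last); returns when the fingers have stopped.
- bot.pause(seconds).
- bot.solve_ik(position, orientation): joint angles nearest the present ones, or None.
- bot.read_state(): the state.
- bot.camera(name): name is "scene" or "top"; returns the picture (420x560x3 uint8, red, green, blue); there is no depth.
- bot.get_calibration(name): a dict with "fx", "fy", "cx", "cy" (pixels), "view" (4x4, takes a point from world to camera coordinates). Camera axes: x right, y up, looking along -z (the intrinsics and any distortion apply to the point x, -y, -z); pixel columns grow to the right and rows downward; lengths in mm; the calibration is good to about 2 mm. A picture is of the moment at which its call begins. get_calibration takes no time and is no camera call.
A pose or a line that the arm cannot do raises bot.Unreachable and nothing moves.
- bot.close_job(): hands the job in; it is judged then, once.
The state is a dict: "t": time; "joint_pos": joint angles; "qvel": joint speeds; "tau": joint torques, N m; "tcp_pos": TCP position; "eef_rot": TCP orientation; "contact_force": force on the tool from outside, world axes, zero at the start; "moment": the same for the moment, N m; "width": finger opening in mm; "finger_force": force on a finger pad.
Only numpy, scipy, OpenCV 4.12 (cv2) and the standard library are available. Lean on these libraries where they do the work, as an engineer would, in place of code of your own. Each camera call takes 0.05 s, during which the arm holds its last target. There are 200 camera calls.

## Working session

There is one attempt and no reset: what is moved stays moved. The work goes in short steps, each a Python script; the robot and the scene stay as the last script left them, time stands still between calls to the robot, and variables do not carry over. Pictures are saved under pics/ and viewed, at most 10 in all, crops included, and the job is handed in when it is done.

```bash
mkdir -p pics; ls; python3 - <<'E'
from plant import bot
import cv2
for n in("scene","top"):
    cv2.imwrite(f"pics/{n}0.png",bot.camera(n)[:,:,::-1]); print(n,{k:(v.tolist() if hasattr(v,'tolist') else v) for k,v in bot.get_calibration(n).items()})
print(bot.read_state())
E
```

```text
pics
scene {'fx': 489.4122937275235, 'fy': 489.4122937275235, 'cx': 274.4425049253065, 'cy': 207.93799650442995, 'view': [[0.14658377343302487, 0.9891481875532138, 0.009952910445082754, -129.19904482073923], [-0.828714747846007, 0.11730244475072155, 0.54724035227497, 413.7588523724031], [0.5401343018811757, -0.08846467948111357, 0.836916325814976, -1491.1905490778356], [0.0, 0.0, 0.0, 1.0]]}
top {'fx': 461.9107563766969, 'fy': 461.9107563766969, 'cx': 274.5901733106175, 'cy': 214.15827584961193, 'view': [[-0.02829312975036209, -0.9995280277250179, -0.011967480982463512, 56.09655106440101], [0.9916504180684476, -0.029572991490065065, 0.1255184708280093, -553.741932254532], [-0.12581314380303216, -0.008316247138282246, 0.9920190990499796, -1163.7292497001554], [0.0, 0.0, 0.0, 1.0]]}
{'t': 0.1, 'joint_pos': array([-9.77923350e-01,  3.59311090e-01,  1.11609649e-02, -2.83934629e-04,
       -1.22409807e+00, -2.88076525e-01]), 'qvel': array([-0.00122391, -0.00241781,  0.0015342 ,  0.00054309, -0.00022013,
        0.00092584]), 'tau': array([-1.88052189e-03, -5.84160161e+01,  2.93751758e+01,  7.01550901e+00,
        1.01514818e-02, -9.80560571e-05]), 'tcp_pos': array([ 202.39072284, -643.49369761,  225.72807131]), 'eef_rot': array([-1.51761179e-01,  9.88416916e-01,  7.13556388e-04, -1.88771478e-04]), 'contact_force': array([ 0.00197084,  0.03635828, -0.23302274]), 'moment': array([-0.03745417,  0.06303831,  0.0052245 ]), 'finger_force': 0.0, 'width': 87.97196231156865}
```

View pics/scene0.png

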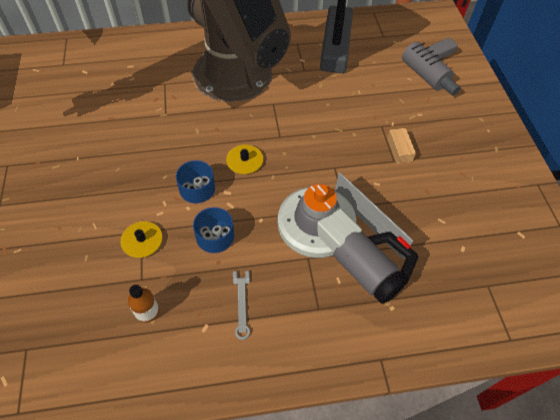

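View pics/top0.png

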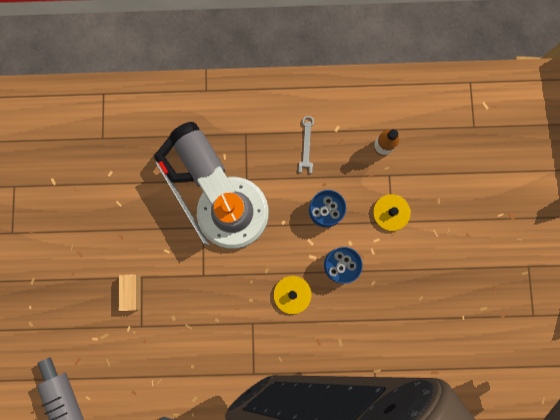

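Two tins: top (327,209) and (343,265). The first is higher in the picture, so farther from the base, and is the tin meant. Two covers: top (392,212) and (292,295). The first is farthest to the robot's right, so it is the cover meant. In the scene view these are tin (214,231) and cover (141,239). I'll enlarge crops to confirm, and measure.

```bash
cat > h.py <<'E'
from plant import bot
import cv2, numpy as np
from scipy.spatial.transform import Rotation as R
def ray(n,uv,z):
    c=bot.get_calibration(n);V=np.array(c["view"]);d=np.array([(uv[0]-c["cx"])/c["fx"],-(uv[1]-c["cy"])/c["fy"],-1])
    Rm=V[:3,:3].T;o=-Rm@V[:3,3];d=Rm@d
    return o+d*(z-o[2])/d[2]
def proj(n,p):
    c=bot.get_calibration(n);V=np.array(c["view"]);q=V[:3,:3]@np.array(p)+V[:3,3]
    return np.array([c["cx"]+c["fx"]*q[0]/-q[2],c["cy"]-c["fy"]*q[1]/-q[2]])
def down(yaw): # tool y (closing) axis at world angle yaw
    y=np.array([np.cos(yaw),np.sin(yaw),0]);z=np.array([0,0,-1.])
    return R.from_matrix(np.c_[np.cross(y,z),y,z]).as_quat()
def crop(n,img,u0,v0,u1,v1,k,f):
    cv2.imwrite(f,cv2.resize(img[v0:v1,u0:u1,::-1],None,fx=k,fy=k,interpolation=cv2.INTER_CUBIC))
def blob(img,lo,hi,box):
    "ellipse through hull of the biggest blob of a HSV range inside box"
    u0,v0,u1,v1=box;m=cv2.inRange(cv2.cvtColor(img[v0:v1,u0:u1],cv2.COLOR_RGB2HSV),lo,hi)
    cs=max(cv2.findContours(m,cv2.RETR_EXTERNAL,cv2.CHAIN_APPROX_NONE)[0],key=cv2.contourArea)
    e=cv2.fitEllipse(cv2.convexHull(cs));return np.array(e[0])+[u0,v0],e[1],cs[:,0]+[u0,v0]
E
python3 - <<'E'
from h import *
t=bot.camera("top");s=bot.camera("scene")
crop("top",t,300,165,420,255,6,"pics/c1.png")
a=cv2.resize(t[175:245,190:270,::-1],None,fx=5,fy=5,interpolation=2);b=cv2.resize(s[165:235,280:360,::-1],None,fx=5,fy=5,interpolation=2)
cv2.imwrite("pics/c2.png",np.hstack([a,b]))
Y=((22,120,90),(34,255,255));B=((100,120,20),(125,255,255));O=((3,170,90),(16,255,255))
for n,im,bc,bt,bk in(("top",t,(370,190,415,235),(305,187,350,230),(205,180,255,235)),("scene",s,(115,215,168,262),(190,205,240,255),(295,175,345,220))):
    for nm,c,bx,z in(("cover",Y,bc,10),("tin",B,bt,60),("cap",O,bk,116)):
        e=blob(im,*c,bx);print(n,nm,e[0].round(1),np.round(e[1],1),ray(n,e[0],z).round(1), "bbox",e[2].min(0),e[2].max(0))
E
```

```text
top cover [391.4 212.2] [35.9 36.9] [ 554.4 -268.6   10. ] bbox [373 194] [409 230]
top tin [327.1 208.1] [35.  37.1] [563.4 -94.   60. ] bbox [309 190] [345 226]
top cap [228.2 207.2] [29.2 29.8] [565.3 151.3 116. ] bbox [214 193] [243 222]
scene cover [141.1 239.1] [34.8 42.2] [ 556.4 -271.    10. ] bbox [121 222] [161 257]
scene tin [213.4 229.6] [41.6 44.8] [584.8 -97.4  60. ] bbox [193 208] [233 252]
scene cap [319.8 196.9] [27.4 32.2] [567.1 148.7 116. ] bbox [304 183] [336 210]
```

View pics/c1.png

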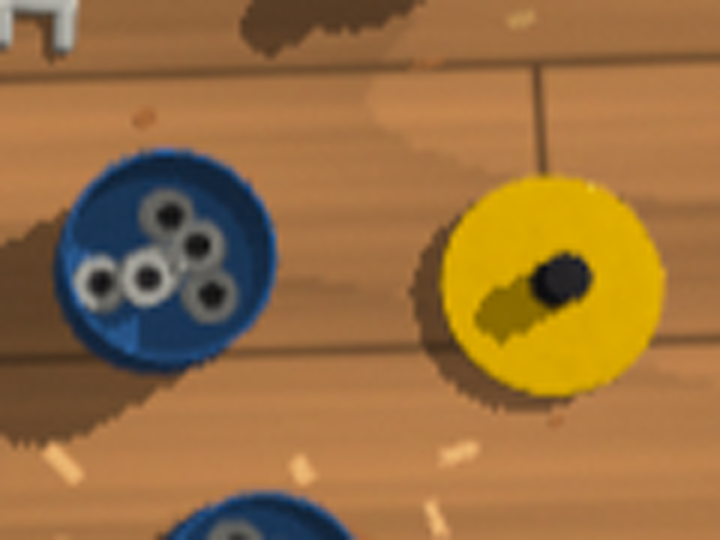

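View pics/c2.png

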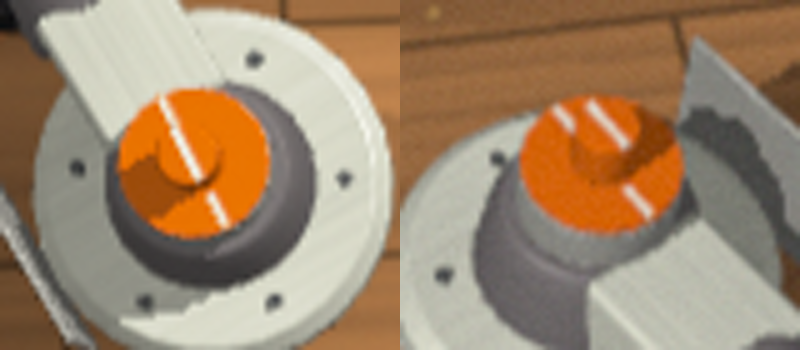

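Crop c1 confirms the open blue tin with its rim centre at about (327.5,208.5) in top, and the yellow cover with its knob at (392.5,212), sitting alone to the right. Crop c2 shows the cap's stripe running from top (222,194) to (235.2,220). Next I fit the tin silhouette (rim and base), check reachability, and pick the cover.

```bash
cat >> h.py <<'E'
from scipy.optimize import least_squares
A=np.linspace(0,2*np.pi,90)
def fit_bbox(n,bb,rings,x0):
    "xy of a body of rings (radius,z) whose silhouette fills bbox umin,vmin,umax,vmax"
    def f(p):
        q=np.array([proj(n,[p[0]+r*np.cos(a),p[1]+r*np.sin(a),z]) for r,z in rings for a in A])
        return np.r_[q.min(0),q.max(0)]-bb
    s=least_squares(f,x0,diff_step=1e-3);return s.x,s.fun
B=((100,120,20),(125,255,255));Y=((22,120,90),(34,255,255));O=((3,170,90),(16,255,255))
E
cat > go.py <<'E'
from h import *
cov=np.array([555.4,-269.8])
def st(*k):
    s=bot.read_state();print({x:np.round(s[x],2) for x in("t","tcp_pos","width","finger_force","contact_force","moment")+k})
E
python3 - <<'E'
from go import *
for n,col,bx,r in(("top",B,(305,187,350,230),((46,60),(46,0))),("scene",B,(185,200,242,258),((46,60),(46,0))),("top",Y,(370,190,415,235),((49,12),(49,7))),("scene",Y,(115,215,168,262),((49,12),(49,7))),("top",O,(205,180,255,235),((37,116),(37,111))),):
    im=bot.camera(n);cs=blob(im,*col,bx)[2];bb=np.r_[cs.min(0),cs.max(0)+1]
    x,f=fit_bbox(n,bb,r,[560,0]);print(n,x.round(1),f.round(1))
a,b=ray("top",(222,194),116),ray("top",(235.2,220),116);d=b-a;print("stripe",np.degrees(np.arctan2(d[1],d[0])))
for yaw in(90,0,180,-90):
  for p in([*cov,150],[575,-95,150],[566,150,118]):
    q=bot.solve_ik(p,down(np.radians(yaw)));print(yaw,p,None if q is None else np.round(q,2))
E
```

```text
top [565.6 -97. ] [-0.3 -0.5  0.3  0.6]
scene [569.1 -97.6] [-0.3 -0.9  0.4  0.8]
top [ 553.8 -268.9] [-0.3  0.   0.3 -0. ]
scene [ 557.6 -269.9] [-0.7 -0.6  0.7  0.5]
top [563.7 149.6] [-0.3 -0.2  0.3  0.2]
stripe -154.3551928559964
90 [np.float64(555.4), np.float64(-269.8), 150] [-0.14  0.32 -0.22  0.   -1.02 -1.43]
90 [575, -95, 150] [ 0.17  0.27 -0.3   0.   -1.   -1.74]
90 [566, 150, 118] [ 0.59  0.31 -0.33  0.   -0.93 -2.16]
0 [np.float64(555.4), np.float64(-269.8), 150] [-0.14  0.32 -0.22  0.   -1.02 -3.01]
0 [575, -95, 150] [ 0.17  0.27 -0.3   0.   -1.    2.97]
0 [566, 150, 118] [ 0.59  0.31 -0.33  0.   -0.93  2.55]
180 [np.float64(555.4), np.float64(-269.8), 150] [-0.14  0.32 -0.22  0.   -1.02  0.14]
180 [575, -95, 150] [ 0.17  0.27 -0.3   0.   -1.   -0.17]
180 [566, 150, 118] [ 0.59  0.31 -0.33  0.   -0.93 -0.59]
-90 [np.float64(555.4), np.float64(-269.8), 150] [-0.14  0.32 -0.22  0.   -1.02  1.71]
-90 [575, -95, 150] [ 0.17  0.27 -0.3   0.   -1.    1.4 ]
-90 [566, 150, 118] [ 0.59  0.31 -0.33  0.   -0.93  0.98]
```

```bash
python3 - <<'E'
from go import *
C=[555.7,-269.4]
bot.move_ptp([*C,90],down(np.pi/2))
bot.move_gripper(60,10)
bot.line_to([*C,17],120)
bot.move_gripper(10,5);st()
bot.move_gripper(50)
bot.line_to([*C,17],150,down(np.pi))
bot.move_gripper(10,25);st()
bot.line_to([*C,110],120)
T=[567.3,-97.3]
bot.line_to([*T,110],170);bot.pause(.3);st()
t=bot.camera("top");s=bot.camera("scene")
a=cv2.resize(t[150:260,280:390,::-1],None,fx=3.6,fy=3.6,interpolation=2);b=cv2.resize(s[170:280,160:270,::-1],None,fx=3.6,fy=3.6,interpolation=2)
cv2.imwrite("pics/d1.png",np.hstack([a,b]))
E
```

```text
{'t': np.float64(4.53), 'tcp_pos': array([ 555.78, -269.49,   17.17]), 'width': np.float64(21.7), 'finger_force': np.float64(5.0), 'contact_force': array([0.91, 0.15, 2.03]), 'moment': array([-0.12,  0.12, -0.03])}
{'t': np.float64(7.54), 'tcp_pos': array([ 555.54, -269.41,   16.98]), 'width': np.float64(21.32), 'finger_force': np.float64(25.0), 'contact_force': array([-0.7 ,  0.6 ,  0.46]), 'moment': array([ 0.08,  0.31, -0.01])}
{'t': np.float64(9.93), 'tcp_pos': array([567.22, -97.88, 109.95]), 'width': np.float64(20.86), 'finger_force': np.float64(25.0), 'contact_force': array([-0.41,  0.02, -0.97]), 'moment': array([ 0.05,  0.16, -0.06])}
```

View pics/d1.png

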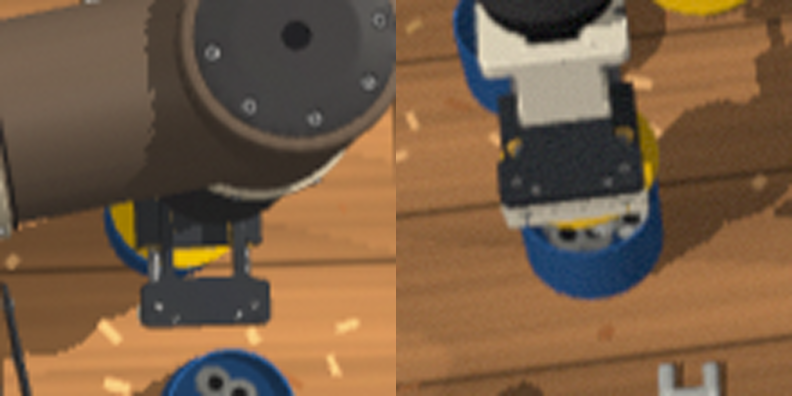

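The cover hangs level in the gripper above the tin, yellow above the blue rim in both halves (top crop about (200,250), scene crop about (585,200)). I'll lower it.

```bash
python3 - <<'E'
from go import *
T=[567.3,-97.3]
bot.line_to([*T,80],80);st()
for z in(74,72,70.5,69.5):
    bot.line_to([*T,z],30);f=bot.read_state()["contact_force"];print(z,f.round(1))
    if f[2]>6: break
st()
bot.move_gripper(50,10)
bot.line_to([*T,160],150)
bot.move_ptp([566,150,200],down(-np.pi/2));st()
t=bot.camera("top");s=bot.camera("scene")
a=cv2.resize(t[170:260,290:380,::-1],None,fx=4.4,fy=4.4,interpolation=2);b=cv2.resize(s[180:270,170:260,::-1],None,fx=4.4,fy=4.4,interpolation=2)
cv2.imwrite("pics/d2.png",np.hstack([a,b]))
for n,im,bx in(("top",t,(300,180,352,232)),("scene",s,(185,195,245,250))):
    cs=blob(im,*Y,bx)[2];print(n,fit_bbox(n,np.r_[cs.min(0),cs.max(0)+1],((49,65),(49,60)),[560,-90]))
E
```

```text
{'t': np.float64(10.56), 'tcp_pos': array([567.27, -97.37,  79.74]), 'width': np.float64(21.08), 'finger_force': np.float64(25.0), 'contact_force': array([ 0.37, -0.21, -1.63]), 'moment': array([ 0.05,  0.09, -0.02])}
74 [-0.1 -0.5 -1.3]
72 [-0.5  1.  -1.3]
70.5 [-0.1  0.5 -0.9]
69.5 [-0.2  0.5  3.5]
{'t': np.float64(11.66), 'tcp_pos': array([567.47, -97.33,  69.96]), 'width': np.float64(21.61), 'finger_force': np.float64(25.0), 'contact_force': array([-0.23,  0.53,  3.49]), 'moment': array([ 0.22,  0.69, -0.03])}
{'t': np.float64(14.18), 'tcp_pos': array([565.66, 149.43, 199.1 ]), 'width': np.float64(49.93), 'finger_force': np.float64(0.0), 'contact_force': array([-0.19, -0.95, -0.37]), 'moment': array([-0.11,  0.16, -0.04])}
top (array([566.12181458, -96.10707777]), array([-0.43754084, -0.25781292,  0.43453289,  0.24890433]))Traceback (most recent call last):
  File "<stdin>", line 15, in <module>
  File "h.py", line 28, in fit_bbox
    s=least_squares(f,x0,diff_step=1e-3);return s.x,s.fun
    return func(*args, **kwargs)
    result = trf(vector_fun.fun, vector_fun.jac, x0, f0, J0,
[... 1026 characters left out ...]
in f_evals]
                                    ^^^^^^^
    f = np.atleast_1d(self.fun(x, *self.args, **self.kwargs))
                      ~~~~~~~~^^^^^^^^^^^^^^^^^^^^^^^^^^^^^^
    return np.atleast_1d(self.fun(x))
                         ~~~~~~~~^^^
    return self.f(x, *self.args, **self.kwargs)
           ~~~~~~^^^^^^^^^^^^^^^^^^^^^^^^^^^^^^
  File "h.py", line 26, in f
    q=np.array([proj(n,[p[0]+r*np.cos(a),p[1]+r*np.sin(a),z]) for r,z in rings for a in A])
                ~~~~^^^^^^^^^^^^^^^^^^^^^^^^^^^^^^^^^^^^^^^^^
  File "h.py", line 9, in proj
    c=bot.get_calibration(n);V=np.array(c["view"]);q=V[:3,:3]@np.array(p)+V[:3,3]
ValueError: time passes only in moves, steps and waits
```

View pics/d2.png

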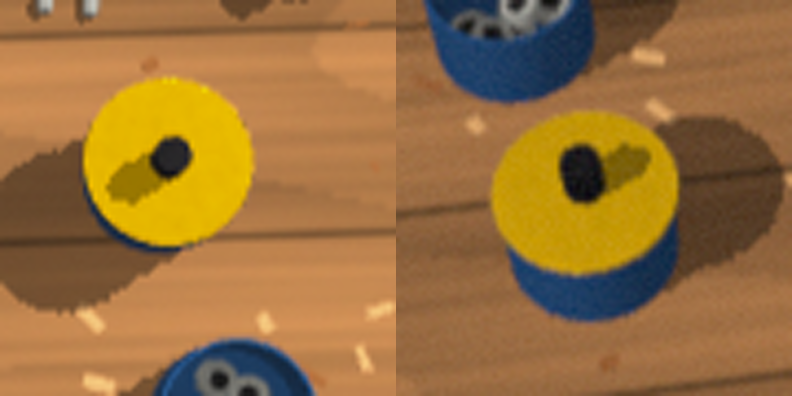

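The cover sits concentric and level on the tin. Contact came at TCP height 70, which matches the expected 53 + 17. Now the cap: grip it and test one direction in small steps.

```bash
python3 - <<'E'
from go import *
C=[565.5,149.8]
bot.line_to([*C,150],150)
bot.line_to([*C,119],60);st()
bot.move_gripper(20,40);bot.pause(.2);st("joint_pos")
q=np.array(bot.read_state()["joint_pos"])
for k in range(1,5):
    p=q.copy();p[5]+=np.radians(8*k);bot.move_joints(p);s=bot.read_state();print(8*k,s["moment"].round(2),s["contact_force"].round(1),round(s["tau"][5],2),round(float(s["width"]),2))
st()
t=bot.camera("top");sc=bot.camera("scene")
a=cv2.resize(t[175:245,190:270,::-1],None,fx=5,fy=5,interpolation=2);b=cv2.resize(sc[165:235,280:360,::-1],None,fx=5,fy=5,interpolation=2)
cv2.imwrite("pics/e1.png",np.hstack([a,b]))
E
```

```text
{'t': np.float64(15.43), 'tcp_pos': array([565.57, 149.84, 118.91]), 'width': np.float64(49.93), 'finger_force': np.float64(0.0), 'contact_force': array([-0.14, -0.82, -0.46]), 'moment': array([-0.02,  0.17,  0.05])}
{'t': np.float64(16.12), 'tcp_pos': array([565.64, 149.88, 119.27]), 'width': np.float64(29.16), 'finger_force': np.float64(40.0), 'contact_force': array([-0.87, -0.24,  2.57]), 'moment': array([-0.14,  0.4 ,  0.  ]), 'joint_pos': array([ 0.59,  0.3 , -0.33,  0.  , -0.93,  0.98])}
8 [-2.43 -1.52 -0.16] [ 4.1 -7.3 -0.3] 0.59 29.47
16 [-4.34 -1.8  -0.23] [  5.3 -10.8   1.3] 0.71 29.17
24 [-5.82 -0.88 -0.34] [  2.1 -15.2   5.1] 0.85 28.95
32 [-7.54  0.   -0.43] [ -0.2 -19.7   9.2] 0.99 28.74
{'t': np.float64(17.15), 'tcp_pos': array([564.56, 144.75, 119.72]), 'width': np.float64(28.74), 'finger_force': np.float64(40.04), 'contact_force': array([ -0.23, -19.65,   9.21]), 'moment': array([-7.54,  0.  , -0.43])}
```

View pics/e1.png

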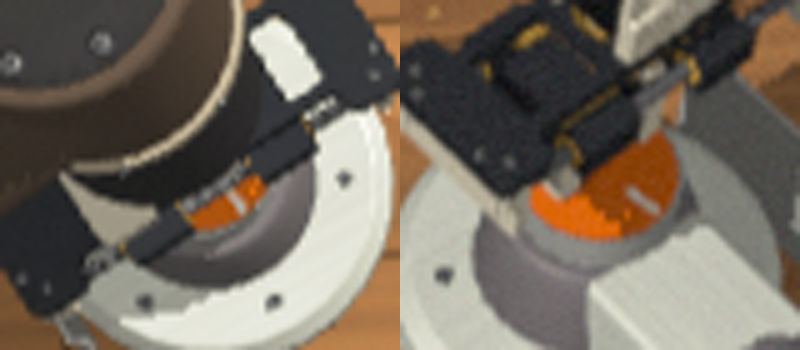

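Turning counter-clockwise hit the stop. The stripe on the flange (scene crop (640,200)) barely moved over 32° of wrist turn, and the side force rose to 20 N. I'll release, re-centre across the other axis, and turn clockwise, monitoring the force.

```bash
python3 - <<'E'
from go import *
C=np.array([565.5,149.8])
bot.move_gripper(50,10)
bot.line_to([*C,119],100,down(np.pi));bot.pause(.2);st()
bot.move_gripper(20,15);bot.pause(.2);st("joint_pos")
f=bot.read_state();C[0]=f["tcp_pos"][0]
bot.move_gripper(20,40);bot.pause(.1)
for k in range(1,5):
    bot.line_to([*C,119],100,down(np.pi-np.radians(10*k)));s=bot.read_state();print(10*k,s["t"],s["moment"].round(2),s["contact_force"].round(1),s["tcp_pos"].round(1),round(s["tau"][5],2),round(float(s["width"]),2))
    if np.hypot(*s["contact_force"][:2])>15:break
sc=bot.camera("scene");t=bot.camera("top")
a=cv2.resize(t[175:245,190:270,::-1],None,fx=5,fy=5,interpolation=2);b=cv2.resize(sc[165:235,280:360,::-1],None,fx=5,fy=5,interpolation=2)
cv2.imwrite("pics/e2.png",np.hstack([a,b]))
E
```

```text
{'t': np.float64(20.34), 'tcp_pos': array([565.49, 149.81, 118.98]), 'width': np.float64(50.49), 'finger_force': np.float64(0.0), 'contact_force': array([-0.86,  0.57, -0.22]), 'moment': array([0.05, 0.08, 0.03])}
{'t': np.float64(21.02), 'tcp_pos': array([565.71, 149.78, 119.09]), 'width': np.float64(29.59), 'finger_force': np.float64(15.0), 'contact_force': array([ 3.11, -1.47, -0.43]), 'moment': array([-0.34, -0.53, -0.08]), 'joint_pos': array([ 0.59,  0.3 , -0.33,  0.  , -0.93, -0.59])}
10 21.6583 [ 0.04  0.21 -0.13] [-0.2 -0.   2.6] [565.5 149.9 119.1] -0.44 29.16
20 21.9833 [ 0.17  0.15 -0.03] [-0.2  0.6  2.4] [565.7 149.9 119.1] -0.4 29.04
30 22.3083 [ 0.12  0.13 -0.02] [0.1 0.3 2.8] [565.7 149.9 119.1] -0.38 29.04
40 22.6333 [ 0.01  0.07 -0.09] [-0.3 -0.5  2.6] [565.7 149.8 119.1] -0.37 29.07
```

View pics/e2.png

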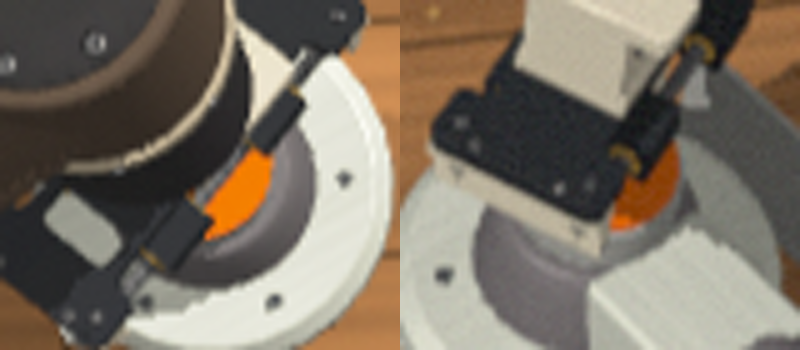

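It turns freely clockwise: no side force, and the stripe has moved out of view. I'll continue to 90° (70–85° from the start), then lift gently.

```bash
python3 - <<'E'
from go import *
C=[565.6,149.8]
for k in(60,75,88):
    bot.line_to([*C,119],100,down(np.pi-np.radians(k)));s=bot.read_state();print(k,s["t"],s["moment"].round(2),s["contact_force"].round(1),s["tcp_pos"].round(1),round(s["tau"][5],2),round(float(s["width"]),2))
bot.pause(.1)
for z in(122,126,132):
    bot.line_to([*C,z],40);s=bot.read_state();print(z,s["contact_force"].round(1),s["tcp_pos"].round(1),round(float(s["width"]),2))
    if s["contact_force"][2]<-12: break
else:
    bot.line_to([*C,219],100)
bot.pause(.3);st()
t=bot.camera("top");sc=bot.camera("scene")
a=cv2.resize(t[165:265,170:280,::-1],None,fx=3.6,fy=3.6,interpolation=2);b=cv2.resize(sc[145:245,260:370,::-1],None,fx=3.6,fy=3.6,interpolation=2)
cv2.imwrite("pics/e3.png",np.hstack([a,b]))
E
```

```text
60 23.2333 [-0.04 -0.04 -0.12] [-0.2 -0.2  3. ] [565.7 149.8 119.1] -0.15 29.2
75 23.6417 [-0.03 -0.02 -0.09] [0.4 0.1 3.6] [565.6 149.8 119.1] -0.25 29.15
88 24.0167 [-0.15 -0.03 -0.13] [0.5 0.  4.1] [565.7 149.8 119.1] -0.28 29.3
122 [ 1.  -0.6 -1. ] [565.3 149.5 121.6] 29.26
126 [ 0.9 -1.6 -1.7] [565.5 149.9 126.1] 29.06
132 [-0.6 -0.2 -1.8] [565.7 150.  132.4] 29.48
{'t': np.float64(26.23), 'tcp_pos': array([565.47, 149.75, 218.53]), 'width': np.float64(29.2), 'finger_force': np.float64(40.0), 'contact_force': array([ 0.95, -0.47, -2.54]), 'moment': array([ 0.04, -0.04, -0.04])}
```

View pics/e3.png

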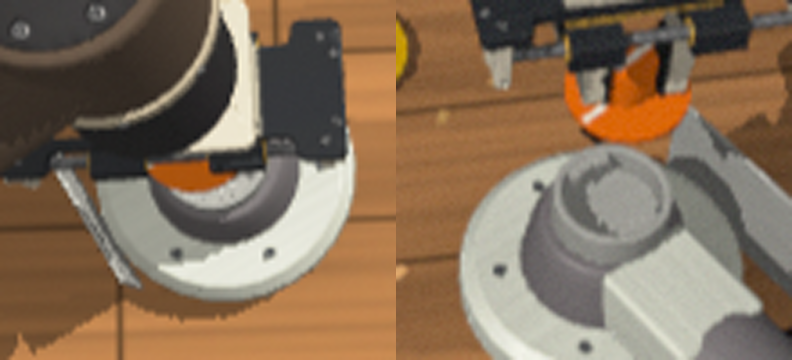

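The cap is held 100 mm above its collar, which is open and empty (scene crop (610,195)). The measured weight of about 2.5 N fits a 0.25 kg cap, so I'm handing in.

```bash
python3 -c "
from plant import bot
bot.pause(.3);print(bot.close_job())"
```

```text
the job is handed in; nothing more can be done
None
```

I handed the job in at about 27 s on the robot's clock, without a verdict shown: the cover sits level on the tin, and the cap, which unscrewed clockwise, is held still about 100 mm above its collar; I planned around the bottle, wrench and offcut and nothing came near them, but I took no final picture of them.

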